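# Eject the used pipette tip into the waste dish

## Robot

A 6-joint arm with a two-finger parallel gripper is mounted at the origin on a cart in front of the work surface, level with it; the furniture and walls round the work are solid. World frame = base frame: x ahead of the robot, y to its left, z up, the work surface at z = 0. Lengths are in m, angles in rad, forces in N, time in s.
With the tool pointing down it reaches from about 0.35 to 0.975 m from the base axis. Payload 4.9 kg.
Tool frame: the origin (TCP) lies at the very end of the fingers, on their centre line; the grasp point (between the pads) lies 19 mm behind it; z points along the fingers, y is the line along which they close (so a half turn about z gives the same grasp; the last joint's range is limited). The gripper opens to 85 mm and grips with 20 to 120 N. Pads are 22 mm wide; open, the fingers measure 114 mm over their backs; the gripper's body (76 mm by 85 mm) begins 54 mm behind the grasp point. The pads swing forward as they close: fully open they stand 13 mm farther back than shut.
Start: joints at [1.101, 0.053, 1.613, -0, 1.476, -0.119], TCP at [0.215, 0.587, 0.231] pointing down, gripper open.
Joint ranges: [-3.01, 3.01], [-1.01, 2.22], [0.06, 2.58], [-1.02, 4.17], [0.09, 2.62], [-3.14, 3.14]. Speed limits (rad/s): [2.57, 2.57, 3.14, 3.14, 3.14, 3.14].

## Interface

Orientations are given as a unit quaternion [w, x, y, z].
In Python, from plant import manip gives the robot as it stands.
- The arm moves only by the tool send_rows, never from a script. Its argument "increments" is a list of rows, each an object of numbers: "claw": the closure, from -1 (fully open) to 1 (shut); "dx", "dy", "dz": the shift along the tool's x, y, z in units of 0.5 m (1.0 is 0.5 m); "yaw": the turn about the tool's z in units of 1.5 rad (1.0 is 1.5 rad). A call has 1 to 20 rows; each row is the pose to reach, as a shift and turn from the pose commanded when the call began, along the tool's axes at that moment; what a row does not reach only later rows make up. A row lasts 1/8 s, in which the tool goes at most 62.5 mm and 10.7 degrees, less where a joint would pass 70% of its speed; a pose out of reach is approached as far as the arm can. A call with a number of a shift or a turn outside -1 to 1 is refused whole. A call with a gripper value outside its range is refused whole. The fingers move at their own pace and stop on an object; the grip force is fixed at half the most. Time passes only in rows, so rows that repeat a pose let the fingers close. It gives the time, the measured TCP pose, the force, the opening and the grip force at its end, in the units of the state.
- manip.state(): the state, without advancing time (a new reading comes with each control period).
- manip.grab_frame(name): name is "scene" or "top"; returns the picture (480x640x3 uint8, red, green, blue); there is no depth.
- manip.camera_params(name): a dict with "camera_matrix" (3x3 intrinsics, pixels), "extrinsics" (4x4, takes a point from world to camera coordinates). Camera axes: x right, y down, z forward; pixel columns grow to the right and rows downward; lengths in m; the calibration is good to about 2 mm. A picture is of the moment at which its call begins. camera_params takes no time and is no camera call.
- manip.job_done(): hands the job in; it is judged then, once.
The state is a dict: "time": time; "joint_pos": joint angles; "joint_vel": joint speeds; "joint_efforts": joint torques, N m; "tool_pos": TCP position; "tool_rot": TCP orientation; "contact_force": force on the tool from outside, world axes, zero at the start; "ft_torque": the same for the moment, N m; "gripper_width": opening from 0.0 (shut) to 1.0 (fully open); "grasp_force": force on a finger pad.
Only numpy, scipy, OpenCV 4.12 (cv2) and the standard library are available. Lean on these libraries where they do the work, as an engineer would, in place of code of your own. Each camera call takes 0.05 s, during which the arm holds its last target. There are 200 camera calls.

## Task

One of the two pipettes hanging in the stand still carries its used tip. Slide the round steel waste dish along the bench, without lifting it, until it stands under that tip, then press that pipette's plunger straight down to its stop so that the tip is ejected into the dish, and let the plunger spring back up. Do not touch the used tip with the robot, do not press the other pipette's plunger, and leave the things standing round about where they are.

Things in the scene. Friction and masses are not known exactly. Their poses are not given: they have to be found in the camera images.
- waste_dish: Round open stainless-steel dish, loose, about 200 g: outer diameter 110 at the rim and 102 at the foot, 34 high, wall 3.5, floor 3 thick, inner diameter about 102. Origin: centre of its underside, z up. Too wide to grasp across; it slides on the bench.
- used_tip: The used yellowish pipette tip, 50 long, stuck upright on the cone of one pipette: 11 wide at its top, 2 at its lower end. Origin: centre of its lower end, which hangs 45 above the bench; z runs up its axis. It grips the cone until the ejector sleeve pushes it off, which happens only in the last 2 mm of plunger travel.
- tip_middle (a point): Point on the used tip's axis, halfway along its length (25 from either end).
- tipped_pipette_button (a point): Centre of the top face of the plunger head (disc, 16 across) of the pipette that carries the tip; 317 above the bench when up; moves with the plunger. The pipette hangs fixed and upright in the stand; handle 28 across, straight below.
- tipped_pipette_plunger (a joint): Plunger of the pipette that carries the tip, m: 0 up, 0.013 pressed down to its stop. Spring return, which leaves it about 2 mm short of the top; about 9 N at the stop, up to 14 N while the tip comes off.
- bare_pipette_button (a point): Centre of the top face of the plunger head of the other, tipless pipette in the same stand; same pipette, same height, 84 to 104 to one side.
- bare_pipette_plunger (a joint): Plunger of the tipless pipette, m: 0 up, 0.013 at its stop. Leave it up.
- pipette_stand: Fixed stand. Origin: on the bench, midway below the two pipettes; -x is its open front, y runs along the row of pipettes. Foot bar 268 wide, 16 high, at x 40 to 84; two legs 18 wide, 10 high at y +-125, x -55 to 55; two posts 12 across, 289 high at x 62, y +-106; cross bar at x 56, z 218 to 246, with a fork to each handle.
- tip_box: Bystander: blue box of fresh tips with clear lid, 74x122x63, loose. Origin: centre of its underside. To be left alone.
- petri_dish: Bystander: closed petri dish, 59 across, 15 high, loose. Origin: centre of its underside. To be left alone.
- agar_bottle: Bystander: white bottle with screw cap, 58 across, 110 high, loose. Origin: centre of its underside. To be left alone.
Not all that is in view belongs to the job. Several things have the shape of the waste_dish; the one meant has the colours described above.

How it is judged:
By the outcome, as a careful person would: the job done as asked, in the order asked, and still so for the second after the job is handed in, with the robot touching nothing.
It also fails if it takes over 51 s, if anything falls off the work surface, if the arm or the gripper's body presses on something with over 40 N, if the wrist force passes 120 N, or if a joint passes its speed limit or range.

## Working session

There is one attempt and no reset: what is moved stays moved. The work goes in short steps, Python scripts to look and compute and a tool call to move; the robot and the scene stay as the last step left them, time stands still between calls to the robot, and variables do not carry over. Pictures are saved under pics/ and viewed, at most 10 in all, crops included, and the job is handed in when it is done.

Besides the shell and the picture viewer there is one more tool, called after ">>>" as a command line: name --argument value ..., lists and objects as JSON in quotes. send_rows: Moves the arm, as the interface text tells. Shifts and turns lie within -1 to 1; 1 stands for 0.5 m of shift or 1.5 rad of turn. Its arguments: {"type":"object","properties":{"increments":{"type":"array","items":{"type":"object","properties":{"claw":{"type":"number"},"dx":{"type":"number"},"dy":{"type":"number"},"dz":{"type":"number"},"yaw":{"type":"number"}}}}},"required":["increments"]}

```bash
mkdir -p pics
python3 - <<'E'
from plant import manip
import cv2,numpy as np
for n in("scene","top"):
    cv2.imwrite(f"pics/{n}0.png",manip.grab_frame(n)[...,::-1]); p=manip.camera_params(n)
    E=np.array(p["extrinsics"]);print(n,np.array(p["camera_matrix"]).round(1).tolist(),E.round(3).tolist(),(-E[:3,:3].T@E[:3,3]).round(3))
s=manip.state();print(s["time"],s["tool_pos"],s["tool_rot"],s["gripper_width"])
E
```

```text
scene [[482.3, 0.0, 317.7], [0.0, 482.3, 241.9], [0.0, 0.0, 1.0]] [[0.732, -0.681, -0.01, -0.303], [-0.405, -0.425, -0.809, 0.457], [0.547, 0.597, -0.587, 0.854], [0.0, 0.0, 0.0, 1.0]] [-0.06  -0.522  0.869]
top [[589.2, 0.0, 317.7], [0.0, 589.2, 235.3], [0.0, 0.0, 1.0]] [[-0.003, -1.0, 0.008, 0.132], [-0.995, 0.002, -0.103, 0.584], [0.103, -0.008, -0.995, 1.561], [0.0, 0.0, 0.0, 1.0]] [0.421 0.144 1.612]
0.1 [0.21453083 0.58643879 0.23015686] [-2.77947692e-04  1.74506312e-01  9.84655615e-01 -8.89171631e-04] 1.0012480529400631
```

View pics/scene0.png

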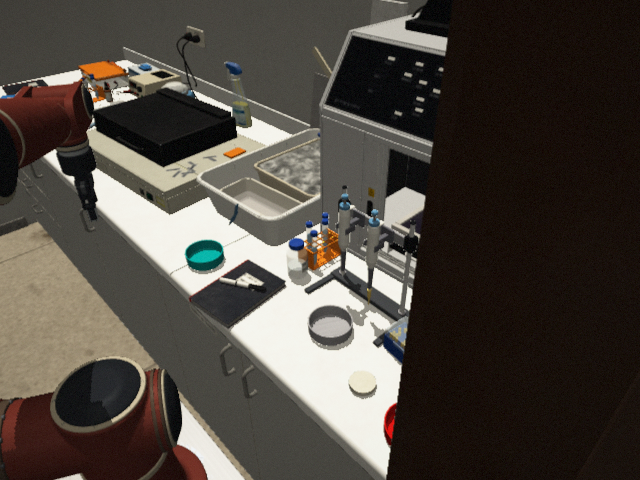

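View pics/top0.png

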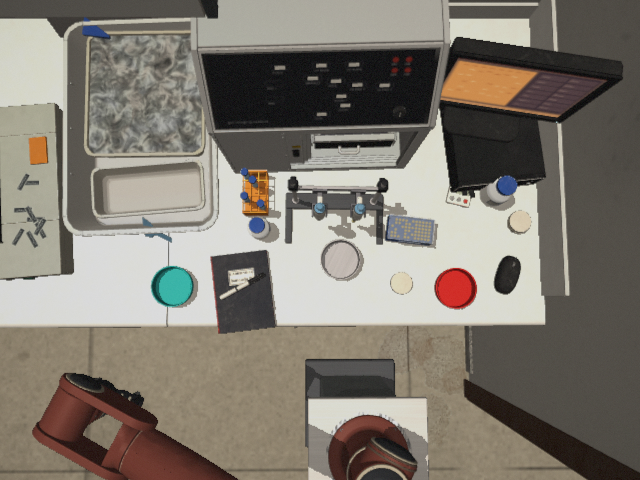

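The steel dish is at about top (341,260) and scene (330,325). The pipettes are at top (319,208) and (359,208), and a yellowish tip shows near scene (370,295). I'll enlarge both views.

Run:
```python
import cv2,numpy as np
a=cv2.imread("pics/scene0.png")[180:350,290:430];b=cv2.imread("pics/top0.png")[165:295,270:410]
f=lambda i:cv2.resize(i,None,fx=4,fy=4,interpolation=cv2.INTER_CUBIC)
a=cv2.resize(a,(480,583),interpolation=cv2.INTER_CUBIC)
cv2.imwrite("pics/sc1.png",a);cv2.imwrite("pics/tc1.png",f(b))
```

```text
(no output)
```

View pics/sc1.png

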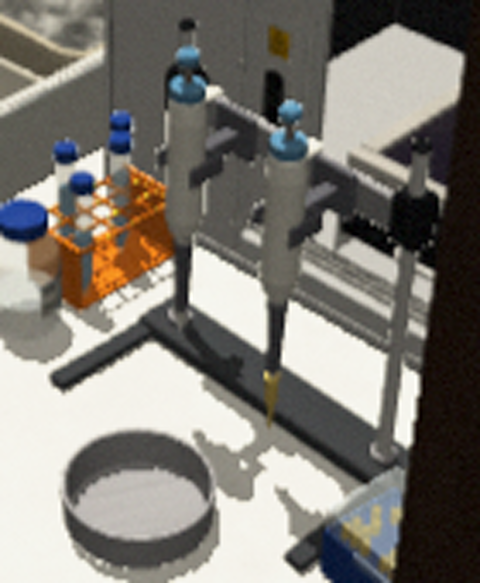

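View pics/tc1.png

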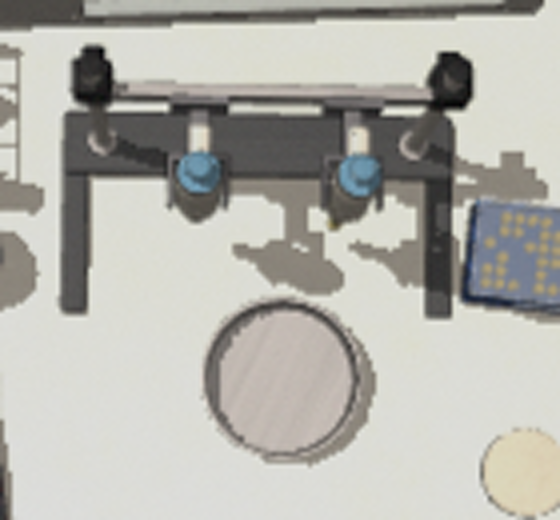

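The crops show the used tip on the pipette at scene (374,215) and top (360,208), which is the −y one. Its lower end is near scene (368.5,304). Its small blue button is near scene (375,211) and top (360,208). Next I'll measure from masks in both views.

```bash
cat > h.py <<'E'
from plant import manip
import cv2,numpy as np
P={n:(np.array(p["camera_matrix"]),np.array(p["extrinsics"])) for n in("scene","top") for p in[manip.camera_params(n)]}
def ray(n,uv):
    K,E=P[n];d=E[:3,:3].T@np.linalg.solve(K,[*uv,1]);return -E[:3,:3].T@E[:3,3],d/np.linalg.norm(d)
def plane(n,uv,z):
    o,d=ray(n,uv);return o+d*(z-o[2])/d[2]
def tri(a,b):
    (o,d),(p,e)=ray("scene",a),ray("top",b)
    s,t=np.linalg.lstsq(np.c_[d,-e],p-o,rcond=None)[0];x,y=o+s*d,p+t*e
    return (x+y)/2,np.linalg.norm(x-y)
def proj(n,X):
    K,E=P[n];q=K@(E[:3,:3]@X+E[:3,3]);return q[:2]/q[2]
def blobs(img,lo,hi,roi,amin=6):
    x0,y0,x1,y1=roi;m=cv2.inRange(cv2.cvtColor(img,cv2.COLOR_BGR2HSV),lo,hi)[y0:y1,x0:x1]
    _,_,st,c=cv2.connectedComponentsWithStats(m)
    return [(s.tolist()[4],(s[:2]+[x0,y0]).tolist(),s[2:4].tolist(),(k+[x0,y0]).round(1).tolist()) for s,k in zip(st[1:],c[1:]) if s[4]>=amin]
E
python3 - <<'E'
from h import *
s=cv2.imread("pics/scene0.png");t=cv2.imread("pics/top0.png")
print("blue s",blobs(s,(90,90,60),(115,255,255),(330,185,390,230)))
print("blue t",blobs(t,(90,90,60),(115,255,255),(305,195,375,225)))
print("tip s",blobs(s,(15,110,50),(35,255,255),(355,280,385,312),3))
print("tip t",blobs(t,(15,110,50),(35,255,255),(340,210,365,228),2))
for n,u in(("T",(360,208)),("B",(320,207))): print(n,plane("top",u,.317).round(3))
print(tri((375.2,210.5),(360.2,208)),tri((345,195),(320,207)))
print("tip end",plane("scene",(368.5,304.3),.045).round(4))
# dish floor/rim ellipse, top view
g=cv2.cvtColor(t,cv2.COLOR_BGR2GRAY);print(cv2.HoughCircles(cv2.GaussianBlur(g,(3,3),0)[225:295,300:390],cv2.HOUGH_GRADIENT,1,20,param1=120,param2=15,minRadius=15,maxRadius=26))
for n,u in(("top",(340.5,260.3)),("scene",(330,322))): print(n,plane(n,u,.034).round(4))
for z in(.317,.15,.1,.08,.045): pass
E
```

```text
blue s [(25, [342, 194], [6, 5], [344.4, 196.2]), (66, [339, 202], [12, 8], [344.2, 205.5]), (30, [371, 210], [7, 6], [374.0, 212.2]), (62, [369, 219], [10, 8], [373.6, 222.5])]
blue t [(17, [318, 204], [6, 7], [320.5, 206.4]), (16, [315, 206], [5, 7], [316.6, 209.3]), (12, [359, 205], [4, 4], [360.7, 206.2]), (11, [355, 207], [5, 5], [356.8, 209.4])]
tip s [(43, [367, 289], [4, 15], [368.4, 294.7])]
tip t []
T [0.616 0.039 0.317]
B [0.618 0.128 0.317]
(array([0.61672397, 0.03702237, 0.31895046]), np.float64(0.003957764343085552)) (array([0.61841279, 0.12700708, 0.31842657]), np.float64(0.0016753122526250639))
tip end [0.6199 0.0372 0.045 ]
[[[40.5 34.5 17.3]]]
top [0.5166 0.0695 0.034 ]
scene [0.5165 0.0668 0.034 ]
```

```bash
cat >> h.py <<'E'
from scipy.spatial.transform import Rotation as R
tip=np.array([.618,.038]);dish=np.array([.5165,.068]);u=(tip-dish)/np.linalg.norm(tip-dish)
def inc(X,ang=None):
    s=manip.state();w=s["tool_rot"];r=R.from_quat([*w[1:],w[0]]).as_matrix()
    yaw=0
    if ang is not None:
        a=np.arctan2(r[1,0],r[0,0]);yaw=-((ang-a+np.pi)%(2*np.pi)-np.pi)/1.5
    return (r.T@(np.array(X)-s["tool_pos"])/.5).round(4).tolist(),round(float(yaw),4)
E
python3 - <<'E'
from h import *
b=dish-u*.085;a=np.arctan2(*(-u)[::-1])
print(b,a,inc([*b,.23],a),inc([*b,.01],a))
for y in(.12,.2,.3):pass
t=cv2.imread("pics/top0.png")
for n,px,z in(("petri",(401,283),.015),("bottle",(259,222),.11),("tipbox",(410,228),.063)):print(n,plane("top",px,z).round(3))
E
```

```text
[0.43498598 0.09209282] 2.8542082347893984 ([-0.7538, -0.777, 0.0016], -0.0423) ([-0.7539, -0.7761, 0.4416], -0.0423)
petri [ 0.456 -0.095  0.015]
bottle [0.611 0.282 0.11 ]
tipbox [ 0.6   -0.114  0.063]
```

>>> send_rows --increments '[{"dx": -0.2, "dy": -0.2, "claw": 0}, {"dx": -0.754, "dy": -0.777, "dz": 0, "yaw": -0.042, "claw": 0}, {"dx": -0.754, "dy": -0.777, "dz": 0, "yaw": -0.042, "claw": 0}, {"dx": -0.754, "dy": -0.777, "dz": 0, "yaw": -0.042, "claw": 0}, {"dx": -0.754, "dy": -0.777, "dz": 0, "yaw": -0.042, "claw": 0}, {"dx": -0.754, "dy": -0.777, "dz": 0, "yaw": -0.042, "claw": 0}, {"dx": -0.754, "dy": -0.777, "dz": 0, "yaw": -0.042, "claw": 0}, {"dx": -0.754, "dy": -0.777, "dz": 0, "yaw": -0.042, "claw": 0}, {"dx": -0.754, "dy": -0.777, "dz": 0, "yaw": -0.042, "claw": 0}, {"dx": -0.754, "dy": -0.777, "dz": 0, "yaw": -0.042, "claw": 0}, {"dx": -0.754, "dy": -0.777, "dz": 0, "yaw": -0.042, "claw": 0}, {"dx": -0.754, "dy": -0.777, "dz": 0, "yaw": -0.042, "claw": 0}, {"dx": -0.754, "dy": -0.777, "dz": 0, "yaw": -0.042, "claw": 0}]'

```text
invalid input
```

>>> send_rows --increments '[{"dx": -0.4, "dy": -0.4, "dz": 0.0, "yaw": -0.02, "claw": 0.0}, {"dx": -0.754, "dy": -0.777, "dz": 0.0, "yaw": -0.042, "claw": 0.0}, {"dx": -0.754, "dy": -0.777, "dz": 0.0, "yaw": -0.042, "claw": 0.0}, {"dx": -0.754, "dy": -0.777, "dz": 0.0, "yaw": -0.042, "claw": 0.0}, {"dx": -0.754, "dy": -0.777, "dz": 0.0, "yaw": -0.042, "claw": 0.0}, {"dx": -0.754, "dy": -0.777, "dz": 0.0, "yaw": -0.042, "claw": 0.0}, {"dx": -0.754, "dy": -0.777, "dz": 0.0, "yaw": -0.042, "claw": 0.0}, {"dx": -0.754, "dy": -0.777, "dz": 0.0, "yaw": -0.042, "claw": 0.0}, {"dx": -0.754, "dy": -0.777, "dz": 0.0, "yaw": -0.042, "claw": 0.0}, {"dx": -0.754, "dy": -0.777, "dz": 0.0, "yaw": -0.042, "claw": 0.0}, {"dx": -0.754, "dy": -0.777, "dz": 0.0, "yaw": -0.042, "claw": 0.0}, {"dx": -0.754, "dy": -0.777, "dz": 0.0, "yaw": -0.042, "claw": 0.0}]'

```text
time: 1.6
tool_pos: [0.4348, 0.0936, 0.2311]
tool_rot: [-0.0, 0.142, 0.99, 0.0]
contact_force: [0.5, 1.1, -0.3]
gripper_width: 0.501
grasp_force: 0.0
```

>>> send_rows --increments '[{"dx": 0.0, "dy": 0.0, "dz": 0.2, "yaw": 0.0, "claw": 0.0}, {"dx": 0.0, "dy": 0.0, "dz": 0.35, "yaw": 0.0, "claw": 0.0}, {"dx": 0.0, "dy": 0.0, "dz": 0.41, "yaw": 0.0, "claw": 0.0}, {"dx": 0.0, "dy": 0.0, "dz": 0.44, "yaw": 0.0, "claw": 0.0}, {"dx": 0.0, "dy": 0.0, "dz": 0.44, "yaw": 0.0, "claw": 0.0}, {"dx": 0.0, "dy": 0.0, "dz": 0.44, "yaw": 0.0, "claw": 0.0}]'

```text
time: 2.35
tool_pos: [0.4366, 0.0932, 0.013]
tool_rot: [0.001, 0.143, 0.99, 0.0]
contact_force: [-0.6, -0.6, 0.7]
gripper_width: 0.5
grasp_force: 0.0
```

Run:
```python
from h import *
t=manip.grab_frame("top")[...,::-1];s=manip.grab_frame("scene")[...,::-1]
f=lambda i:cv2.resize(np.ascontiguousarray(i),(400,400),interpolation=cv2.INTER_CUBIC)
cv2.imwrite("pics/p2.png",np.hstack([f(t[180:320,270:410]),f(s[200:380,250:430])]))
c=tip-u*.068
print(inc([*c,.010]),inc([*(tip-u*.062),.010]))
```

```text
([-0.2415, -0.0031, 0.0086], 0.0) ([-0.2535, -0.0031, 0.0087], 0.0)
```

View pics/p2.png

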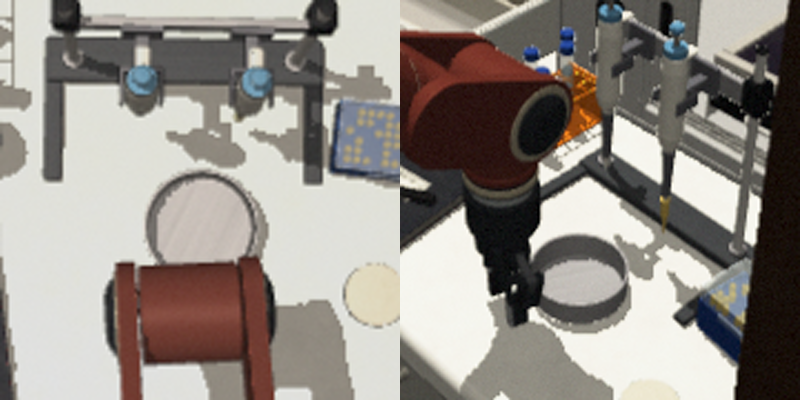

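The wrist is lowered behind the dish, and the fingers straddle its near rim at crop (200,262). I'll check how far the red wrist link sticks out ahead of the TCP.

Run:
```python
from h import *
k=140/400
for z in(.15,.2,.25,.3):
    a=plane("top",(270+190*k,180+262*k),z)[:2];l=plane("top",(270+105*k,180+310*k),z)[:2];r=plane("top",(270+275*k,180+310*k),z)[:2]
    T=manip.state()["tool_pos"][:2];print(z,((a-T)@u).round(3),l.round(3),r.round(3))
# disc of wrist in scene (crop centre (540,120), 180/400 scale)
k=.45
for y in(.09,.05,.03):
    o,d=ray("scene",(250+140*k,200+120*k));t=(y-o[1])/d[1];p=o+t*d;print(y,p.round(3))
# handle/fork front as seen from top
print("forkfront",[plane("top",(270+c*.35,180+105*.35),.22).round(3).tolist() for c in(140,250)])
```

```text
0.15 0.044 [0.44  0.159] [0.44  0.012]
0.2 0.042 [0.439 0.158] [0.439 0.016]
0.25 0.039 [0.439 0.158] [0.438 0.021]
0.3 0.037 [0.438 0.157] [0.438 0.025]
0.09 [0.487 0.09  0.242]
0.05 [0.451 0.05  0.283]
0.03 [0.433 0.03  0.303]
forkfront [[0.609, 0.129, 0.22], [0.609, 0.037, 0.22]]
```

The wrist front is about 40 mm ahead of the TCP. I'll turn the cradle partly toward +x and push on a slight diagonal so the wrist stays clear of both handles.

>>> send_rows --increments '[{"dx": -0.008, "dy": -0.027, "dz": 0.0, "yaw": -0.1, "claw": 0.0}, {"dx": -0.008, "dy": -0.027, "dz": 0.0, "yaw": -0.1, "claw": 0.0}, {"dx": -0.008, "dy": -0.027, "dz": 0.0, "yaw": -0.1, "claw": 0.0}]'

```text
time: 2.82
tool_pos: [0.4361, 0.0786, 0.0124]
tool_rot: [0.001, 0.07, 0.998, 0.0]
contact_force: [-0.2, 0.4, -0.5]
gripper_width: 0.496
grasp_force: 0.0
```

Run:
```python
from h import *
s=manip.state();print(s["tool_pos"],s["tool_rot"])
c=np.array([np.cos(np.radians(8)),-np.sin(np.radians(8))])
for q in(dish-c*.062,np.array([.535,.0511]),np.array([.550,.0466])):print(q,inc([*q,s["tool_pos"][2]]))
```

```text
[0.43614524 0.07864908 0.01235382] [1.01970269e-03 6.99879509e-02 9.97547297e-01 1.90337028e-04]
[0.45510338 0.07662873] ([-0.0381, 0.0013, 0.0001], 0.0)
[0.535  0.0511] ([-0.2035, -0.027, 0.0004], 0.0)
[0.55   0.0466] ([-0.2344, -0.0317, 0.0005], 0.0)
```

Push in small steps of about 10 mm, stopping ~15 mm short to re-measure.

>>> send_rows --increments '[{"dx": -0.02, "dy": 0.001, "dz": 0.0, "yaw": 0.0, "claw": 0.0}, {"dx": -0.038, "dy": 0.001, "dz": 0.0, "yaw": 0.0, "claw": 0.0}, {"dx": -0.055, "dy": -0.002, "dz": 0.0, "yaw": 0.0, "claw": 0.0}, {"dx": -0.075, "dy": -0.005, "dz": 0.0, "yaw": 0.0, "claw": 0.0}, {"dx": -0.095, "dy": -0.009, "dz": 0.0, "yaw": 0.0, "claw": 0.0}, {"dx": -0.115, "dy": -0.012, "dz": 0.0, "yaw": 0.0, "claw": 0.0}, {"dx": -0.135, "dy": -0.015, "dz": 0.0, "yaw": 0.0, "claw": 0.0}, {"dx": -0.155, "dy": -0.019, "dz": 0.0, "yaw": 0.0, "claw": 0.0}, {"dx": -0.175, "dy": -0.022, "dz": 0.0, "yaw": 0.0, "claw": 0.0}, {"dx": -0.19, "dy": -0.025, "dz": 0.0, "yaw": 0.0, "claw": 0.0}, {"dx": -0.203, "dy": -0.027, "dz": 0.0, "yaw": 0.0, "claw": 0.0}, {"dx": -0.203, "dy": -0.027, "dz": 0.0, "yaw": 0.0, "claw": 0.0}]'

```text
time: 4.32
tool_pos: [0.5348, 0.0509, 0.0115]
tool_rot: [0.001, 0.069, 0.998, -0.0]
contact_force: [-0.1, -0.1, -0.1]
gripper_width: 0.501
grasp_force: 0.0
```

Run:
```python
from h import *
t=manip.grab_frame("top")[...,::-1];s=manip.grab_frame("scene")[...,::-1]
f=lambda i:cv2.resize(np.ascontiguousarray(i),(400,400),interpolation=cv2.INTER_CUBIC)
cv2.imwrite("pics/p3.png",np.hstack([f(t[170:290,280:400]),f(s[190:350,280:440])]))
print(inc([.55,.0466,.012]))
```

```text
([-0.0323, -0.0046, -0.001], 0.0)
```

View pics/p3.png

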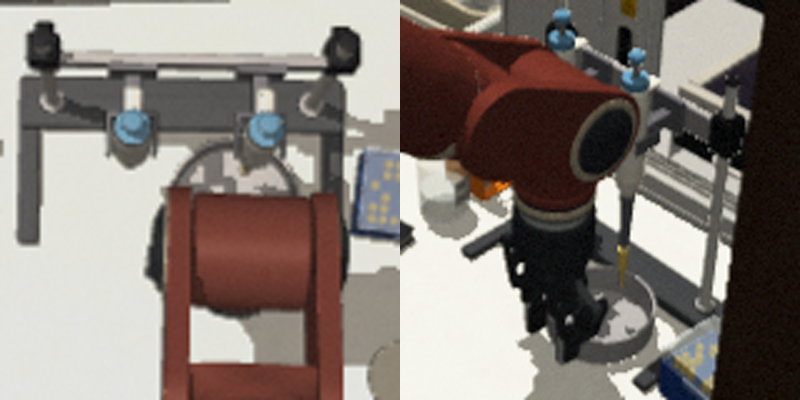

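The dish follows squarely: its rim's front arc is at top-crop (236,141), with sides at about 175 and 297. The tip already hangs over it. I'll compute the dish centre.

Run:
```python
from h import *
l,r,f=[plane("top",(280+a*.3,170+b*.3),.034)[:2].round(4) for a,b in((175,188),(298,192),(236,141))]
print(l,r,f,"centre x",f[0]-.055,"y",(l[1]+r[1])/2)
# scene: dish right/left/far rim extreme
for a,b in((655,310),(617,262)):print(plane("scene",(280+(a-400)*.4,190+b*.4),.034).round(4))
```

```text
[0.6082 0.0905] [ 0.6047 -0.0091] [0.6465 0.0407] centre x 0.5914999999999999 y 0.0407
[ 0.6275 -0.001   0.034 ]
[0.6519 0.0713 0.034 ]
```

>>> send_rows --increments '[{"dx": -0.012, "dy": -0.002, "dz": 0.0, "yaw": 0.0, "claw": 0.0}, {"dx": -0.024, "dy": -0.003, "dz": 0.0, "yaw": 0.0, "claw": 0.0}, {"dx": -0.034, "dy": -0.004, "dz": 0.0, "yaw": 0.0, "claw": 0.0}, {"dx": -0.034, "dy": -0.004, "dz": 0.0, "yaw": 0.0, "claw": 0.0}, {"dx": -0.034, "dy": -0.004, "dz": 0.0, "yaw": 0.0, "claw": 0.0}]'

```text
time: 5.05
tool_pos: [0.5453, 0.0481, 0.0105]
tool_rot: [-0.007, 0.068, 0.998, 0.001]
contact_force: [-19.6, 4.5, 16.1]
gripper_width: 0.5
grasp_force: 12.3
```

>>> send_rows --increments '[{"dx": 0.03, "dy": 0.0, "dz": 0.0, "yaw": 0.0, "claw": 0.0}, {"dx": 0.1, "dy": 0.0, "dz": 0.0, "yaw": 0.0, "claw": 0.0}, {"dx": 0.2, "dy": 0.0, "dz": 0.0, "yaw": 0.0, "claw": 0.0}, {"dx": 0.26, "dy": 0.0, "dz": -0.1, "yaw": 0.0, "claw": 1.0}, {"dx": 0.26, "dy": 0.0, "dz": -0.2, "yaw": 0.0, "claw": 1.0}, {"dx": 0.26, "dy": 0.0, "dz": -0.3, "yaw": 0.0, "claw": 1.0}, {"dx": 0.26, "dy": 0.0, "dz": -0.4, "yaw": 0.0, "claw": 1.0}, {"dx": 0.26, "dy": 0.0, "dz": -0.5, "yaw": 0.0, "claw": 1.0}, {"dx": 0.26, "dy": 0.0, "dz": -0.6, "yaw": 0.0, "claw": 1.0}, {"dx": 0.26, "dy": 0.0, "dz": -0.7, "yaw": 0.0, "claw": 1.0}, {"dx": 0.26, "dy": 0.0, "dz": -0.7, "yaw": 0.0, "claw": 1.0}, {"dx": 0.26, "dy": 0.0, "dz": -0.7, "yaw": 0.0, "claw": 1.0}]'

```text
time: 6.55
tool_pos: [0.4219, 0.0646, 0.3609]
tool_rot: [0.0, 0.069, 0.998, -0.0]
contact_force: [-0.4, 0.4, -0.6]
gripper_width: 0.001
grasp_force: 0.0
```

Run:
```python
from h import *
t=manip.grab_frame("top")[...,::-1];s=manip.grab_frame("scene")[...,::-1]
cv2.imwrite("pics/t4.png",t);cv2.imwrite("pics/s4.png",s)
f=lambda i:cv2.resize(np.ascontiguousarray(i),(400,400),interpolation=cv2.INTER_CUBIC)
cv2.imwrite("pics/p4.png",np.hstack([f(t[180:280,300:400]),f(s[190:350,280:440])]))
print(inc([.6175,.038,.335]))
```

```text
([-0.396, 0.0012, 0.0479], 0.0)
```

View pics/p4.png

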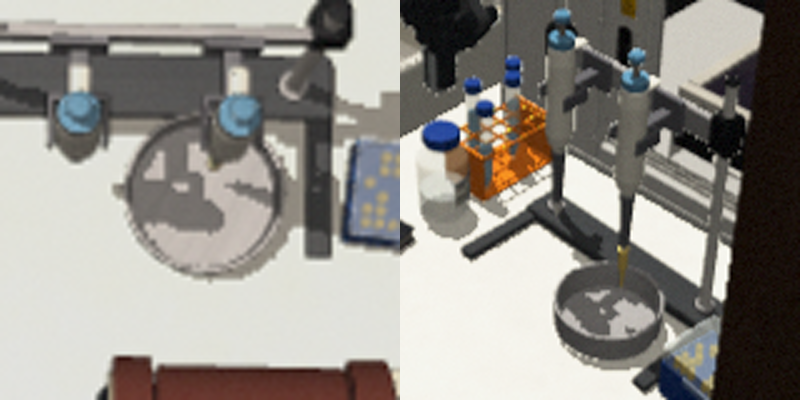

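The dish has reached the foot bar, which explains the 20 N. It stands under the tip, with its rim at top-crop x 125–282 and y ~112–277. I'll check the centre against the tip before pressing.

Run:
```python
from h import *
g=[plane("top",(300+a*.25,180+b*.25),.034)[:2].round(4) for a,b in((125,193),(282,196),(205,277))]
print(g,"c",g[2][0]+.055,(g[0][1]+g[1][1])/2)
t=cv2.imread("pics/t4.png");s=cv2.imread("pics/s4.png")
print("tip s",blobs(s,(15,110,50),(35,255,255),(355,275,385,312),3),"tip t",blobs(t,(12,70,50),(40,255,255),(345,212,365,228),1))
print("end",plane("scene",(368.5,303.8),.045))
for a,b in((555,300),(665,310)):print(plane("scene",(280+(a-400)*.4,190+b*.4),.034).round(4))
# button scene & top triangulated with tight masks
for roi in((368,205,382,217),(340,190,350,200)):print(blobs(s,(85,60,60),(120,255,255),roi))
print(blobs(t,(85,60,120),(120,255,255),(305,195,375,225)))
for X in([.6165,.038,.317],[.6175,.127,.317]):print(proj("scene",np.array(X)),proj("top",np.array(X)))
```

```text
[array([0.6032, 0.0939]), array([ 0.6009, -0.012 ]), array([0.5463, 0.0404])] c 0.6013000000000001 0.04095
tip s [(41, [367, 289], [4, 15], [368.5, 294.5])] tip t [(1, [354, 221], [1, 1], [354.0, 221.0])]
end [0.62123938 0.03838916 0.045     ]
[0.5666 0.0759 0.034 ]
[ 0.6345 -0.0077  0.034 ]
[(35, [371, 209], [7, 7], [374.1, 212.1])]
[(31, [342, 193], [6, 7], [344.4, 196.1])]
[(64, [315, 203], [9, 10], [318.6, 207.2]), (71, [355, 204], [10, 10], [359.0, 208.0])]
[373.80161002 211.25765959] [360.31349638 207.58989679]
[344.32993658 195.73995208] [320.24825952 207.22202287]
```

Dish centre is (0.603,0.041), tip axis (0.619,0.038), so the tip is well inside. The foot bar blocks any further push. Next I'll go above the button.

>>> send_rows --increments '[{"dx": -0.1, "dy": 0.0, "dz": 0.0, "yaw": 0.0, "claw": 1.0}, {"dx": -0.2, "dy": 0.001, "dz": 0.0, "yaw": 0.0, "claw": 1.0}, {"dx": -0.3, "dy": 0.001, "dz": 0.0, "yaw": 0.0, "claw": 1.0}, {"dx": -0.36, "dy": 0.001, "dz": 0.0, "yaw": 0.0, "claw": 1.0}, {"dx": -0.394, "dy": 0.001, "dz": 0.02, "yaw": 0.0, "claw": 1.0}, {"dx": -0.394, "dy": 0.001, "dz": 0.04, "yaw": 0.0, "claw": 1.0}, {"dx": -0.394, "dy": 0.001, "dz": 0.048, "yaw": 0.0, "claw": 1.0}, {"dx": -0.394, "dy": 0.001, "dz": 0.048, "yaw": 0.0, "claw": 1.0}, {"dx": -0.394, "dy": 0.001, "dz": 0.048, "yaw": 0.0, "claw": 1.0}]'

```text
time: 7.78
tool_pos: [0.6167, 0.0382, 0.3381]
tool_rot: [0.001, 0.069, 0.998, -0.0]
contact_force: [-0.0, -0.2, -0.6]
gripper_width: 0.0
grasp_force: 0.0
```

Run:
```python
from h import *
s=manip.grab_frame("scene")[...,::-1]
cv2.imwrite("pics/p5.png",cv2.resize(np.ascontiguousarray(s[140:330,290:450]),(505,600),interpolation=cv2.INTER_CUBIC))
T=manip.state()["tool_pos"];print(T,proj("scene",T))
```

```text
[0.61682093 0.03821041 0.33826283] [374.42112639 202.61343235]
```

View pics/p5.png

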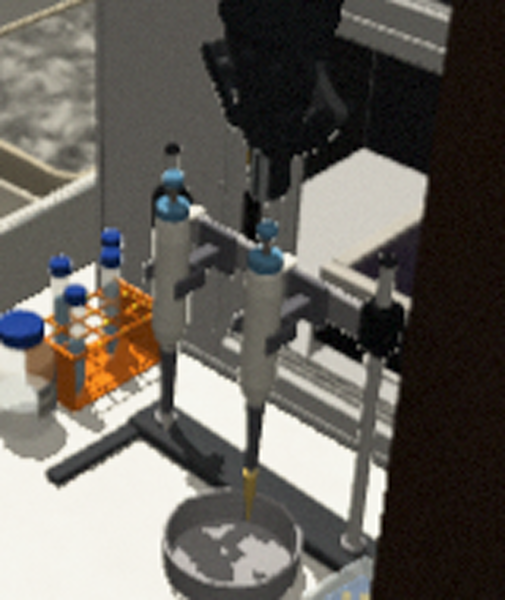

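The shut fingers end at crop (268,200), right above the blue button at (267,228). Press down slowly.

>>> send_rows --increments '[{"dx": 0.0, "dy": 0.0, "dz": 0.02, "yaw": 0.0, "claw": 1.0}, {"dx": 0.0, "dy": 0.0, "dz": 0.036, "yaw": 0.0, "claw": 1.0}, {"dx": 0.0, "dy": 0.0, "dz": 0.042, "yaw": 0.0, "claw": 1.0}, {"dx": 0.0, "dy": 0.0, "dz": 0.046, "yaw": 0.0, "claw": 1.0}, {"dx": 0.0, "dy": 0.0, "dz": 0.05, "yaw": 0.0, "claw": 1.0}, {"dx": 0.0, "dy": 0.0, "dz": 0.054, "yaw": 0.0, "claw": 1.0}, {"dx": 0.0, "dy": 0.0, "dz": 0.058, "yaw": 0.0, "claw": 1.0}, {"dx": 0.0, "dy": 0.0, "dz": 0.062, "yaw": 0.0, "claw": 1.0}, {"dx": 0.0, "dy": 0.0, "dz": 0.062, "yaw": 0.0, "claw": 1.0}]'

```text
time: 8.95
tool_pos: [0.617, 0.0381, 0.3077]
tool_rot: [0.0, 0.069, 0.998, -0.0]
contact_force: [-4.4, 0.5, 7.2]
gripper_width: 0.001
grasp_force: 3.4
```

>>> send_rows --increments '[{"dx": 0.0, "dy": 0.0, "dz": 0.003, "yaw": 0.0, "claw": 1.0}, {"dx": 0.0, "dy": 0.0, "dz": 0.006, "yaw": 0.0, "claw": 1.0}, {"dx": 0.0, "dy": 0.0, "dz": 0.009, "yaw": 0.0, "claw": 1.0}, {"dx": 0.0, "dy": 0.0, "dz": 0.009, "yaw": 0.0, "claw": 1.0}]'

```text
time: 9.45
tool_pos: [0.617, 0.0381, 0.3043]
tool_rot: [0.001, 0.069, 0.998, -0.0]
contact_force: [-5.6, 0.7, 9.4]
gripper_width: -0.003
grasp_force: 4.8
```

>>> send_rows --increments '[{"dx": 0.0, "dy": 0.0, "dz": 0.002, "yaw": 0.0, "claw": 1.0}, {"dx": 0.0, "dy": 0.0, "dz": 0.004, "yaw": 0.0, "claw": 1.0}, {"dx": 0.0, "dy": 0.0, "dz": 0.004, "yaw": 0.0, "claw": 1.0}]'

```text
time: 9.82
tool_pos: [0.617, 0.0381, 0.3042]
tool_rot: [0.001, 0.069, 0.998, -0.0]
contact_force: [-8.0, 0.0, 14.3]
gripper_width: -0.001
grasp_force: 7.3
```

>>> send_rows --increments '[{"dx": 0.0, "dy": 0.0, "dz": 0.002, "yaw": 0.0, "claw": 1.0}, {"dx": 0.0, "dy": 0.0, "dz": 0.005, "yaw": 0.0, "claw": 1.0}, {"dx": 0.0, "dy": 0.0, "dz": 0.005, "yaw": 0.0, "claw": 1.0}, {"dx": 0.0, "dy": 0.0, "dz": 0.005, "yaw": 0.0, "claw": 1.0}]'

```text
time: 10.32
tool_pos: [0.6171, 0.0382, 0.3041]
tool_rot: [0.002, 0.069, 0.998, -0.0]
contact_force: [-11.7, -0.2, 21.5]
gripper_width: -0.002
grasp_force: 10.6
```

Run:
```python
from h import *
s=manip.grab_frame("scene")[...,::-1]
cv2.imwrite("pics/p6.png",cv2.resize(np.ascontiguousarray(s[190:350,290:430]),(525,600),interpolation=cv2.INTER_CUBIC))
print("tip s",blobs(np.ascontiguousarray(s),(15,90,50),(35,255,255),(325,270,385,345),3))
```

```text
tip s [(41, [352, 316], [15, 7], [358.1, 319.4])]
```

The tip has left the cone and lies at scene (358,319), inside the dish. The plunger is at its stop (0.304 m, 21 N), so I'll lift straight up and back away.

>>> send_rows --increments '[{"dx": 0.0, "dy": 0.0, "dz": -0.01, "yaw": 0.0, "claw": 1.0}, {"dx": 0.0, "dy": 0.0, "dz": -0.02, "yaw": 0.0, "claw": 1.0}, {"dx": 0.0, "dy": 0.0, "dz": -0.04, "yaw": 0.0, "claw": 1.0}, {"dx": 0.0, "dy": 0.0, "dz": -0.08, "yaw": 0.0, "claw": 1.0}, {"dx": 0.0, "dy": 0.0, "dz": -0.14, "yaw": 0.0, "claw": 1.0}, {"dx": 0.1, "dy": 0.0, "dz": -0.14, "yaw": 0.0, "claw": 1.0}, {"dx": 0.2, "dy": 0.0, "dz": -0.14, "yaw": 0.0, "claw": 1.0}, {"dx": 0.3, "dy": 0.0, "dz": -0.14, "yaw": 0.0, "claw": 1.0}, {"dx": 0.36, "dy": 0.0, "dz": -0.14, "yaw": 0.0, "claw": 1.0}, {"dx": 0.36, "dy": 0.0, "dz": -0.14, "yaw": 0.0, "claw": 1.0}, {"dx": 0.36, "dy": 0.0, "dz": -0.14, "yaw": 0.0, "claw": 1.0}]'

```text
time: 11.75
tool_pos: [0.4392, 0.0627, 0.3678]
tool_rot: [0.001, 0.069, 0.998, -0.0]
contact_force: [0.3, 0.8, 0.7]
gripper_width: -0.001
grasp_force: 0.0
```

Run:
```python
from h import *
s=np.ascontiguousarray(manip.grab_frame("scene")[...,::-1]);t=np.ascontiguousarray(manip.grab_frame("top")[...,::-1])
f=lambda i:cv2.resize(i,(400,400),interpolation=cv2.INTER_CUBIC)
cv2.imwrite("pics/p7.png",np.hstack([f(t[180:300,300:420]),f(s[190:350,280:440])]))
print("tip s",blobs(s,(15,90,50),(35,255,255),(325,270,385,345),3))
print("btn",blobs(s,(85,60,60),(120,255,255),(330,185,390,230)))
x=manip.state();print(x["time"],x["contact_force"])
```

```text
tip s [(41, [352, 316], [15, 7], [358.2, 319.3])]
btn [(32, [342, 193], [6, 7], [344.4, 196.2]), (75, [339, 202], [12, 8], [344.2, 205.5]), (33, [371, 210], [7, 6], [374.4, 212.5]), (75, [368, 218], [11, 9], [373.4, 222.3])]
11.85 [ 0.18886226 -0.1818202  -0.9465498 ]
```

View pics/p7.png

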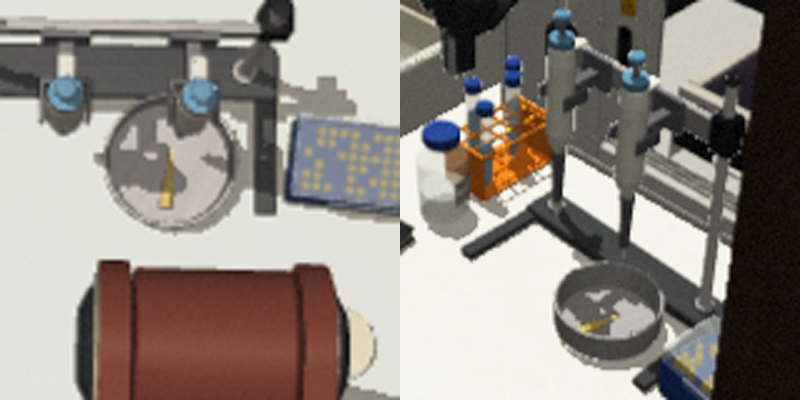

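The tip lies flat in the dish at top-crop (168,180). The plunger is back up (scene 374,212), the other button has not moved, and the robot is clear, so I'm handing in.

```bash
python3 -c "from plant import manip; print(manip.job_done())"
```

```text
the job is handed in; nothing more can be done
None
```

The used tip was ejected into the waste dish and lies flat in it, the pressed plunger sprang back up, the other pipette's button was not touched, and the job was handed in at about 12 s; the dish sits about 16 mm off the tip axis because it met the stand's foot bar.

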